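Load the instrument's spring check stand with slotted weights up to its mark

TASK

Take the slotted steel weights from the rest bar one at a time, slip each onto the thin stem of the check stand so that the stem sits in the end of its slot and the weight rests level on the hanger, until the dial needle has reached the raised tab on the dial. Once the needle is at or past the tab take no more weights: leave the others on the bar. The stem is delicate and is clamped somewhere along its crossbar, so feel for it gently, pushing with a few newtons and never more than about 8 N, and disturb nothing else on the bench.

Things in the scene. Friction and masses are not known exactly. Their poses are not given: they have to be found in the camera images.
- stand: Check stand, fixed: beige base box 250 (x) by 130 (y) by 50 mm high; origin at the centre of its underside, z up. A sprung plunger 14 mm thick rises at x = -40 mm and carries the crossbar (see point bar); a round black dial case, 112 mm across, top 70 mm above the bench, is centred at x = +64 mm. Weights go on best from the -x side, slot first (+x)
- bar (a point): Middle of the top of the aluminium crossbar, 98 mm long (along stand x) and 16 wide. A white block with a steel hanger is clamped on it with its centre anywhere from 24 mm before to 24 mm beyond this point along stand x (not measured; feel or look). Seat, 14 mm square: top 18 mm above this point; on it the stem, 8 mm thick, 40 mm tall. It all sinks about 6 mm per weight (0.05 rad per mm)
- needle (a joint): Dial needle, rad; turns clockwise seen from above and grows with the load, about 0.3 rad per weight (weights differ by 15 per cent or so; let it settle half a second untouched). It is at the tab at 0.84. Empty it starts at about 0.05 to 0.45, so two or three weights are needed. The stem yields 1 mm per 3 N along stand x and springs back
- tab (a point): Top of the raised dark tab, 18 by 6 by 9 mm, on the dial's rim at the stand's +x side: the target for the needle's tip
- rack: Rest bar, fixed: white plastic bar 260 mm long (its x axis), 24 mm wide, top 30 mm above the bench, on a foot plate 280 by 34 by 6 mm; origin at the centre of its underside. Four weights lie across its top in a row, about 64 mm apart; they overhang it by 13 mm on both sides (its y)
- w0_c (a point): Slotted steel weight 50 x 50 x 8 mm, about 140 g; the point is its centre, half-way up. A slot 12 mm wide, open at the middle of the +x edge, runs along x and ends at x = -4 mm: fully in, the 8 mm stem stands at the centre. More than about 4 mm short of that it tips off the seat. Grip the two flat edges facing y. It starts on the rest bar, slot roughly along the bar's +x; on the hanger weights stack
- w1_c (a point): Slotted steel weight 50 x 50 x 8 mm, about 140 g; the point is its centre, half-way up. A slot 12 mm wide, open at the middle of the +x edge, runs along x and ends at x = -4 mm: fully in, the 8 mm stem stands at the centre. More than about 4 mm short of that it tips off the seat. Grip the two flat edges facing y. It starts on the rest bar, slot roughly along the bar's +x; on the hanger weights stack
- w2_c (a point): Slotted steel weight 50 x 50 x 8 mm, about 140 g; the point is its centre, half-way up. A slot 12 mm wide, open at the middle of the +x edge, runs along x and ends at x = -4 mm: fully in, the 8 mm stem stands at the centre. More than about 4 mm short of that it tips off the seat. Grip the two flat edges facing y. It starts on the rest bar, slot roughly along the bar's +x; on the hanger weights stack
- w3_c (a point): Slotted steel weight 50 x 50 x 8 mm, about 140 g; the point is its centre, half-way up. A slot 12 mm wide, open at the middle of the +x edge, runs along x and ends at x = -4 mm: fully in, the 8 mm stem stands at the centre. More than about 4 mm short of that it tips off the seat. Grip the two flat edges facing y. It starts on the rest bar, slot roughly along the bar's +x; on the hanger weights stack
- driver: Screwdriver lying on the bench, a bystander; origin on its underside
- jar: Small closed jar 52 mm across and 70 mm high, a bystander; origin at its underside centre
- manifold: White plastic fitting block 34 by 50 by 46 mm, a bystander; origin at its underside centre

How it is judged (in metres and radians):
On the way, in this order (a step that is already met when the one before it is completed fails the run):
1. a first weight rests level on the hanger, let go, the other three still on the rest bar ((((x of w0_c in the frame of stand between -0.074 and -0.006 m and y of w0_c in the frame of stand between -0.008 and 0.008 m and z of w0_c in the frame of stand between 0.085 and 0.16 m and angle between w0_c's own z axis and vertical below 0.09 rad and contact force between the fingers and w0 below 0.1 N) and distance of each of w1_c, w2_c, w3_c from where it was at the start of the episode below 0.03 m) or ((x of w1_c in the frame of stand between -0.074 and -0.006 m and y of w1_c in the frame of stand between -0.008 and 0.008 m and z of w1_c in the frame of stand between 0.085 and 0.16 m and angle between w1_c's own z axis and vertical below 0.09 rad and contact force between the fingers and w1 below 0.1 N) and distance of each of w0_c, w2_c, w3_c from where it was at the start of the episode below 0.03 m) or ((x of w2_c in the frame of stand between -0.074 and -0.006 m and y of w2_c in the frame of stand between -0.008 and 0.008 m and z of w2_c in the frame of stand between 0.085 and 0.16 m and angle between w2_c's own z axis and vertical below 0.09 rad and contact force between the fingers and w2 below 0.1 N) and distance of each of w0_c, w1_c, w3_c from where it was at the start of the episode below 0.03 m) or ((x of w3_c in the frame of stand between -0.074 and -0.006 m and y of w3_c in the frame of stand between -0.008 and 0.008 m and z of w3_c in the frame of stand between 0.085 and 0.16 m and angle between w3_c's own z axis and vertical below 0.09 rad and contact force between the fingers and w3 below 0.1 N) and distance of each of w0_c, w1_c, w2_c from where it was at the start of the episode below 0.03 m))), for 0.2 s.
2. a second weight rests level on the hanger, let go ((((x of w0_c in the frame of stand between -0.074 and -0.006 m and y of w0_c in the frame of stand between -0.008 and 0.008 m and z of w0_c in the frame of stand between 0.085 and 0.16 m and angle between w0_c's own z axis and vertical below 0.09 rad and contact force between the fingers and w0 below 0.1 N) and (x of w1_c in the frame of stand between -0.074 and -0.006 m and y of w1_c in the frame of stand between -0.008 and 0.008 m and z of w1_c in the frame of stand between 0.085 and 0.16 m and angle between w1_c's own z axis and vertical below 0.09 rad and contact force between the fingers and w1 below 0.1 N)) or ((x of w0_c in the frame of stand between -0.074 and -0.006 m and y of w0_c in the frame of stand between -0.008 and 0.008 m and z of w0_c in the frame of stand between 0.085 and 0.16 m and angle between w0_c's own z axis and vertical below 0.09 rad and contact force between the fingers and w0 below 0.1 N) and (x of w2_c in the frame of stand between -0.074 and -0.006 m and y of w2_c in the frame of stand between -0.008 and 0.008 m and z of w2_c in the frame of stand between 0.085 and 0.16 m and angle between w2_c's own z axis and vertical below 0.09 rad and contact force between the fingers and w2 below 0.1 N)) or ((x of w0_c in the frame of stand between -0.074 and -0.006 m and y of w0_c in the frame of stand between -0.008 and 0.008 m and z of w0_c in the frame of stand between 0.085 and 0.16 m and angle between w0_c's own z axis and vertical below 0.09 rad and contact force between the fingers and w0 below 0.1 N) and (x of w3_c in the frame of stand between -0.074 and -0.006 m and y of w3_c in the frame of stand between -0.008 and 0.008 m and z of w3_c in the frame of stand between 0.085 and 0.16 m and angle between w3_c's own z axis and vertical below 0.09 rad and contact force between the fingers and w3 below 0.1 N)) or ((x of w1_c in the frame of stand between -0.074 and -0.006 m and y of w1_c in the frame of stand between -0.008 and 0.008 m and z of w1_c in the frame of stand between 0.085 and 0.16 m and angle between w1_c's own z axis and vertical below 0.09 rad and contact force between the fingers and w1 below 0.1 N) and (x of w2_c in the frame of stand between -0.074 and -0.006 m and y of w2_c in the frame of stand between -0.008 and 0.008 m and z of w2_c in the frame of stand between 0.085 and 0.16 m and angle between w2_c's own z axis and vertical below 0.09 rad and contact force between the fingers and w2 below 0.1 N)) or ((x of w1_c in the frame of stand between -0.074 and -0.006 m and y of w1_c in the frame of stand between -0.008 and 0.008 m and z of w1_c in the frame of stand between 0.085 and 0.16 m and angle between w1_c's own z axis and vertical below 0.09 rad and contact force between the fingers and w1 below 0.1 N) and (x of w3_c in the frame of stand between -0.074 and -0.006 m and y of w3_c in the frame of stand between -0.008 and 0.008 m and z of w3_c in the frame of stand between 0.085 and 0.16 m and angle between w3_c's own z axis and vertical below 0.09 rad and contact force between the fingers and w3 below 0.1 N)) or ((x of w2_c in the frame of stand between -0.074 and -0.006 m and y of w2_c in the frame of stand between -0.008 and 0.008 m and z of w2_c in the frame of stand between 0.085 and 0.16 m and angle between w2_c's own z axis and vertical below 0.09 rad and contact force between the fingers and w2 below 0.1 N) and (x of w3_c in the frame of stand between -0.074 and -0.006 m and y of w3_c in the frame of stand between -0.008 and 0.008 m and z of w3_c in the frame of stand between 0.085 and 0.16 m and angle between w3_c's own z axis and vertical below 0.09 rad and contact force between the fingers and w3 below 0.1 N)))), for 0.2 s.
At the end, for the whole second after the job is handed in: With the robot clear and everything at rest, the needle is at the tab (0.84 rad) or past it (0.06 rad short at most), every weight on the hanger lies level (within 0.09 rad) around the stem, and every weight not used is still on the rest bar within 30 mm of where it was (value of joint needle above 0.78 rad and velocity of joint needle between -0.3 and 0.3 rad/s and ((x of w0_c in the frame of stand between -0.074 and -0.006 m and y of w0_c in the frame of stand between -0.008 and 0.008 m and z of w0_c in the frame of stand between 0.085 and 0.16 m and angle between w0_c's own z axis and vertical below 0.09 rad and contact force between the fingers and w0 below 0.1 N) or distance of w0_c from where it was at the start of the episode below 0.03 m) and ((x of w1_c in the frame of stand between -0.074 and -0.006 m and y of w1_c in the frame of stand between -0.008 and 0.008 m and z of w1_c in the frame of stand between 0.085 and 0.16 m and angle between w1_c's own z axis and vertical below 0.09 rad and contact force between the fingers and w1 below 0.1 N) or distance of w1_c from where it was at the start of the episode below 0.03 m) and ((x of w2_c in the frame of stand between -0.074 and -0.006 m and y of w2_c in the frame of stand between -0.008 and 0.008 m and z of w2_c in the frame of stand between 0.085 and 0.16 m and angle between w2_c's own z axis and vertical below 0.09 rad and contact force between the fingers and w2 below 0.1 N) or distance of w2_c from where it was at the start of the episode below 0.03 m) and ((x of w3_c in the frame of stand between -0.074 and -0.006 m and y of w3_c in the frame of stand between -0.008 and 0.008 m and z of w3_c in the frame of stand between 0.085 and 0.16 m and angle between w3_c's own z axis and vertical below 0.09 rad and contact force between the fingers and w3 below 0.1 N) or distance of w3_c from where it was at the start of the episode below 0.03 m) and linear speed of each of w0, w1, w2, w3 below 0.03 m/s); the robot touches nothing.
It fails at once if the stand is pushed or struck with more than 12 N (the weights' own load included) (contact force between stand and anything else above 12 N).
It fails at once if another weight is carried off the bar though the needle is already clearly (0.06 rad) past the tab ((value of joint needle above 0.9 rad and height (world z) of w0_c above 0.06 m and horizontal distance between w0_c and stand above 0.16 m) or (value of joint needle above 0.9 rad and height (world z) of w1_c above 0.06 m and horizontal distance between w1_c and stand above 0.16 m) or (value of joint needle above 0.9 rad and height (world z) of w2_c above 0.06 m and horizontal distance between w2_c and stand above 0.16 m) or (value of joint needle above 0.9 rad and height (world z) of w3_c above 0.06 m and horizontal distance between w3_c and stand above 0.16 m)).
It fails at once if two weights are carried off the bar at once ((height (world z) of each of w0_c, w1_c above 0.06 m and horizontal distance between each of w0_c, w1_c and stand above 0.16 m) or (height (world z) of each of w0_c, w2_c above 0.06 m and horizontal distance between each of w0_c, w2_c and stand above 0.16 m) or (height (world z) of each of w0_c, w3_c above 0.06 m and horizontal distance between each of w0_c, w3_c and stand above 0.16 m) or (height (world z) of each of w1_c, w2_c above 0.06 m and horizontal distance between each of w1_c, w2_c and stand above 0.16 m) or (height (world z) of each of w1_c, w3_c above 0.06 m and horizontal distance between each of w1_c, w3_c and stand above 0.16 m) or (height (world z) of each of w2_c, w3_c above 0.06 m and horizontal distance between each of w2_c, w3_c and stand above 0.16 m)).
It fails at once if a bystander is moved more than 30 mm (distance of any of driver, jar, manifold from where it was at the start of the episode above 0.03 m).
It also fails if it takes over 72 s, if anything falls off the work surface, if the arm or the gripper's body presses on something with over 40 N, if the wrist force passes 120 N, or if a joint passes its speed limit or range.

ROBOT

A 6-joint arm with a two-finger parallel gripper is mounted at the origin on the work surface. World frame = base frame: x ahead of the robot, y to its left, z up, the work surface at z = 0. Lengths are in mm, angles in degrees, forces in N, time in s.
With the tool pointing down it reaches from about 350 to 850 mm from the base axis. Payload 8.1 kg.
Tool frame: the origin (TCP) lies midway between the tips of the shut fingers; the grasp point (between the pads) lies 19 mm behind it (r.grasp_offset is the distance from the TCP to the grasp point, in mm); z points along the fingers, x is the direction in which the jaws open and shut, and the axes are right-handed (so a half turn about z gives the same grasp; the last joint's range is limited). The gripper opens to 85 mm and grips with 20 to 120 N. Pads are 22 mm wide; open, the fingers measure 114 mm over their backs; the gripper's body (76 mm by 85 mm) begins 54 mm behind the grasp point. The pads swing forward as they close: fully open they stand 13 mm farther back than shut.
Start: joints at [60.997, 7.471, 85.268, -0, 87.261, -4.893], TCP at [245.074, 547.671, 231.292] pointing down, gripper open.
Joint ranges: [-169.43, 169.43], [-51.17, 129.36], [1.28, 143.12], [-76.62, 256.62], [0, 156.53], [-152.29, 152.29]. Speed limits (degrees/s): [136.94, 136.94, 159.86, 180, 180, 180].

INTERFACE

Orientations are given as [roll, pitch, yaw] about the fixed x, y, z axes, in that order (R = Rz(yaw) Ry(pitch) Rx(roll)).
In Python, from bench import r, optics, hand_in gives the robot as it stands.
- The arm moves only by the shell command python3 -m pendant 'ROWS' [FORCE]. ROWS is JSON, a list of rows, each a list of 5 numbers: the opening, from 0 (shut) to 1 (fully open), then the shift along the tool's x, y, z in mm, then the turn about the tool's z in degrees. A call has 1 to 10 rows; each row shifts and turns the commanded pose from where the row before left it, along the tool's axes as they then stand; what a row does not reach is not made up. A row lasts 1/10 s, in which the tool goes at most 50 mm and 8.59 degrees, less where a joint would pass 70% of its speed; a pose out of reach is approached as far as the arm can. A call with a gripper value outside its range is refused whole. The fingers move at their own pace and stop on an object; FORCE is the grip in N (left out, the last holds). Time passes only in rows, so rows that do not move let the fingers close. It gives the time, the measured TCP pose, the force and the opening at its end, in the units of the state.
- r.sense(): the state, without advancing time (a new reading comes with each control period).
- optics.snapshot(name): name is "scene" or "side" or "wrist"; returns (picture, depth): 420x560x3 uint8, blue, green, red; 420x560 float32, mm along the optical axis (not along the pixel's ray), 0 where there is no reading.
- optics.camera_params(name): a dict with "camera_matrix" (3x3 intrinsics, pixels), "eye" and "orientation" of the camera in the world. Camera axes: x right, y down, z forward; pixel columns grow to the right and rows downward; lengths in mm; the calibration is good to about 2 mm. A picture is of the moment at which its call begins: read the wrist's pose just before it. camera_params takes no time and is no camera call; for the wrist camera it gives the pose at the moment of the call.
- hand_in(): hands the job in, once; it reports no verdict.
Trained networks look in the newest picture that a camera, given by its name, has taken for a name from the list of things; names that differ only in an ending like _2 or _b are one class to them, and where a whole thing is asked for, a point or a joint stands for the part that bears it (a point fixed in the world has none). Each returns a list of dicts, best first, with "score" (0 to 1); they miss things now and then, are a little off and sometimes report something else, mostly with a low value. They report only what shows in the picture. A call takes as long as a camera call.
- optics.search_frame(camera, query): "at" ([x, y, z] in mm, in world coordinates, good to about 4 mm: the middle of the surface that is visible of it).
The state is a dict: "time": time; "joint_pos": joint angles; "qd": joint speeds; "joint_efforts": joint torques, N m; "tool_pos": TCP position; "tcp_rot": TCP orientation; "ft_force": force on the tool from outside, world axes, zero at the start; "wrist_torque": the same for the moment, N m; "finger_gap": finger opening in mm.
Only numpy, scipy, OpenCV 4.12 (cv2) and the standard library are available. Lean on these libraries where they do the work, as an engineer would, in place of code of your own. Each camera call takes 0.05 s, during which the arm holds its last target. There are 200 camera calls.

## Working session

There is one attempt and no reset: what is moved stays moved. The work goes in short steps, Python scripts to look and compute and a shell command to move; the robot and the scene stay as the last step left them, time stands still between calls to the robot, and variables do not carry over. Pictures are saved under pics/ and viewed, about 8 in all and at most 12, crops included, and the job is handed in when it is done.

```bash
ls; mkdir -p pics
cat > h.py <<'E'
from bench import r, optics
import numpy as np, cv2
from scipy.spatial.transform import Rotation as Ro
def cam(n):
    p=optics.camera_params(n); return p
def w(n,u,v,d,p=None):
    p=p or cam(n); K=np.array(p["camera_matrix"])
    c=np.array([(u-K[0,2])/K[0,0]*d,(v-K[1,2])/K[1,1]*d,d]); 
    return R(p)@c+np.array(p["eye"])
def R(p):
    o=np.array(p["orientation"],float)
    return o if o.shape==(3,3) else Ro.from_euler('xyz',o,degrees=True).as_matrix()
def cloud(n,dep,p=None):
    p=p or cam(n); K=np.array(p["camera_matrix"])
    v,u=np.mgrid[:420,:560]
    c=np.stack([(u-K[0,2])/K[0,0]*dep,(v-K[1,2])/K[1,1]*dep,dep],-1)
    P=c@R(p).T+np.array(p["eye"]); P[dep<=0]=np.nan
    return P
E
python3 - <<'E'
from h import *
for n in ["scene","side","wrist"]:
    p=cam(n); print(n,p)
    im,d=optics.snapshot(n); cv2.imwrite(f"pics/{n}0.png",im); np.save(f"{n}0.npy",d)
    if n=="wrist": continue
    for q in ["stand","bar","needle","tab","rack","w0_c","w1_c","w2_c","w3_c","driver","jar","manifold"]:
        print(q,[(np.round(x["at"]).tolist(),round(x["score"],2)) for x in optics.search_frame(n,q)[:5]])
print(r.sense(), r.grasp_offset)
a=np.hstack([cv2.imread("pics/scene0.png"),cv2.imread("pics/side0.png")])
E
```

```text
pics
scene {'camera_matrix': array([[426.92765123,   0.        , 279.47950907],
       [  0.        , 426.92765123, 215.07911326],
       [  0.        ,   0.        ,   1.        ]]), 'eye': array([1194.5492186 , -154.21216004,  622.20787172]), 'orientation': array([-129.45446139,   -0.62521894,   76.3451403 ])}
stand [([593.0, 199.0, 49.0], 0.65), ([431.0, -191.0, 39.0], 0.65), ([614.0, -13.0, 30.0], 0.53)]
bar [([517.0, 212.0, 104.0], 0.6)]
needle []
tab [([594.0, 199.0, 47.0], 0.59)]
rack [([639.0, -185.0, 29.0], 0.74)]
w0_c [([433.0, -195.0, 40.0], 0.6), ([617.0, -14.0, 28.0], 0.46)]
w1_c [([499.0, -188.0, 39.0], 0.95)]
w2_c []
w3_c [([623.0, -180.0, 35.0], 0.98), ([434.0, -195.0, 39.0], 0.71)]
driver [([777.0, -22.0, 22.0], 0.59)]
jar [([486.0, -31.0, 45.0], 0.86), ([618.0, -16.0, 28.0], 0.3), ([596.0, 198.0, 48.0], 0.28)]
manifold [([618.0, -16.0, 28.0], 0.96)]
side {'camera_matrix': array([[457.49532957,   0.        , 276.13648287],
       [  0.        , 457.49532957, 210.14396559],
       [  0.        ,   0.        ,   1.        ]]), 'eye': array([ 451.89826419, -651.24186438
[... 889 characters left out ...]
58945081e+01])}
{'time': 1.35, 'joint_pos': array([ 6.09976293e+01,  7.47210808e+00,  8.52653665e+01,  1.42665996e-04,
        8.72620335e+01, -4.89350832e+00]), 'qd': array([ 0.07741854,  0.01463631,  0.03931129, -0.09963853, -0.08317242,
        0.01284612]), 'joint_efforts': array([-3.10088071e-03, -5.69312918e+01, -5.00852323e+01, -4.70812483e-04,
        1.42991044e-03, -1.57833460e-05]), 'tool_pos': array([245.07443798, 547.68530437, 231.30574662]), 'tcp_rot': array([-1.79999900e+02, -5.02323273e-04,  6.58911308e+01]), 'ft_force': array([0.86590481, 0.21016732, 0.3863296 ]), 'wrist_torque': array([0.0028608 , 0.02139726, 0.02956537]), 'finger_gap': 85.73302024044604} 18.700000000000003
```

View pics/scene0.png

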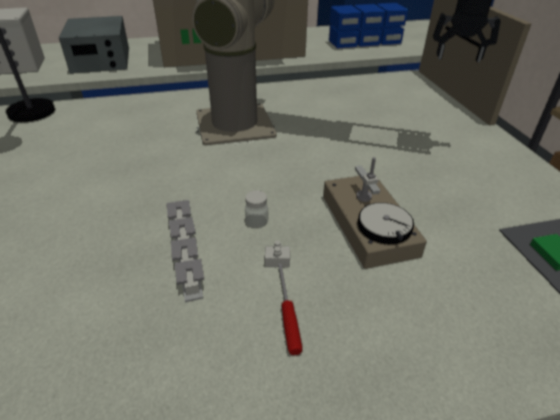

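View pics/side0.png

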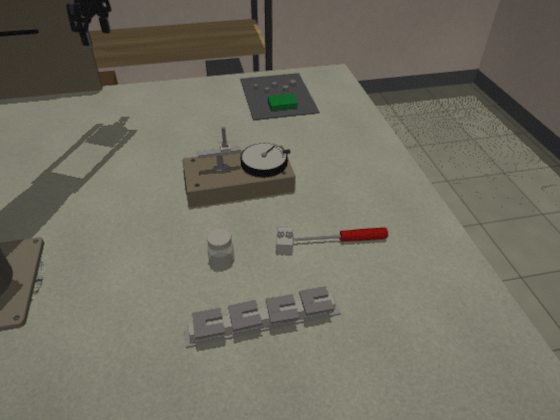

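Scene: stand at about (370,220), dial to lower right, weights in a row at (180,210)-(188,275). Side: crossbar and stem at (222,140), dial at (264,158), weights at (208,322)-(316,298) with slots opening to the right (+x). Next I'll fit poses from depth.

Run:
```python
from h import *
for n in ["scene","side"]:
    d=np.load(f"{n}0.npy"); P=cloud(n,d); im=cv2.imread(f"pics/{n}0.png")
    x,y,z=P[...,0],P[...,1],P[...,2]
    print(n)
    roi=(x>380)&(x<800)&(y>90)&(y<320)
    print(" bench z",np.nanmedian(z[(x>400)&(x<800)&(y>50)&(y<110)]))
    for lo,hi,nm in [(44,56,"basetop"),(63,76,"dialtop"),(95,108,"bartop"),(120,170,"stem")]:
        m=roi&(z>lo)&(z<hi); q=P[m]
        if len(q)<5: print(nm,len(q)); continue
        rc=cv2.minAreaRect(q[:,:2].astype(np.float32))
        print(nm,len(q),"rect",np.round(rc[0],1),np.round(rc[1],1),round(rc[2],1),"med",np.round(np.median(q,0),1),"min",np.round(q.min(0),0),"max",np.round(q.max(0),0))
    q=P[roi&(z>98)]; print(np.round(q[np.argsort(q[:,2])][::max(1,len(q)//25)]).tolist())
    m=(x>380)&(x<720)&(y>-260)&(y<-130)&(z>33)&(z<47)
    k,lab=cv2.connectedComponents(m.astype(np.uint8))
    for i in range(1,k):
        q=P[lab==i]
        if len(q)<40: continue
        rc=cv2.minAreaRect(q[:,:2].astype(np.float32)); print(" w",len(q),np.round(rc[0],1),np.round(rc[1],1),round(rc[2],1),round(np.median(q[:,2]),1))
```

```text
scene
 bench z -1.0526786863352982
basetop 2341 rect [541.4 214.7] [250.8 130.9] 1.5 med [523.4 188.3  48.9] min [416. 147.  44.] max [667. 282.  56.]
dialtop 1647 rect [588.5 224.1] [110.4 148.6] 63.3 med [609.7 212.8  69.8] min [497. 161.  63.] max [667. 272.  76.]
bartop 207 rect [500.7 214.1] [98.6 26.7] 1.3 med [523.3 211.1 101.6] min [451. 201.  95.] max [550. 228. 108.]
stem 79 rect [516.4 212.6] [14.5 11.3] 65.3 med [516.9 213.2 139.2] min [508. 208. 120.] max [524. 221. 160.]
[[549.0, 217.0, 98.0], [534.0, 207.0, 100.0], [457.0, 206.0, 100.0], [536.0, 220.0, 101.0], [529.0, 207.0, 101.0], [464.0, 211.0, 102.0], [459.0, 220.0, 102.0], [526.0, 220.0, 102.0], [542.0, 222.0, 102.0], [487.0, 213.0, 103.0], [472.0, 217.0, 103.0], [526.0, 224.0, 104.0], [523.0, 213.0, 106.0], [516.0, 202.0, 108.0], [526.0, 214.0, 111.0], [522.0, 222.0, 112.0], [520.0, 225.0, 113.0], [521.0, 206.0, 114.0], [521.0, 222.0, 116.0], [516.0, 212.0, 119.0], [515.0, 219.0, 121.0], [519.0, 216.0, 128.0], [517.0, 211.0, 137.0], [518.0, 214.0, 145.0], [516.0, 218.0, 153.0], [514.0, 213.0, 160.0]]
 w 306 [ 432
[... 751 characters left out ...]
4.0, 203.0, 101.0], [486.0, 218.0, 101.0], [471.0, 205.0, 101.0], [493.0, 204.0, 102.0], [545.0, 205.0, 102.0], [472.0, 212.0, 102.0], [513.0, 202.0, 102.0], [483.0, 216.0, 103.0], [536.0, 205.0, 103.0], [478.0, 212.0, 103.0], [520.0, 198.0, 104.0], [505.0, 201.0, 107.0], [514.0, 199.0, 110.0], [523.0, 222.0, 112.0], [516.0, 202.0, 113.0], [523.0, 203.0, 114.0], [508.0, 206.0, 117.0], [507.0, 210.0, 120.0], [511.0, 210.0, 124.0], [510.0, 209.0, 133.0], [515.0, 212.0, 144.0], [509.0, 211.0, 153.0], [513.0, 215.0, 160.0]]
 w 608 [ 621. -185.] [50.2 51.3] 1.3 36.6
 w 647 [ 558.1 -189.3] [52.4 50.2] 89.7 36.7
 w 660 [ 492.1 -189.2] [49.8 52.9] 3.3 36.8
 w 696 [ 428.7 -192.7] [49.8 52. ] 1.1 36.8
```

```bash
python3 -m pendant '[[1,0,0,0,-8],[1,0,0,0,-8],[1,0,0,0,-8.1],[1,-37,32,0,0],[1,-37,32,0,0],[1,-37,32,0,0],[1,-37,32,0,0],[1,-37,32,0,0],[1,-37,32,0,0]]'; python3 -m pendant '[[1,-37,32,0,0],[1,-37,32,0,0],[1,-37,32,0,0],[1,0,0,0,0],[1,0,0,0,0]]'
python3 - <<'E'
from h import *
s=r.sense();print(s["tool_pos"],s["tcp_rot"],s["time"],s["joint_pos"])
p=cam("wrist"); print(p["eye"],p["orientation"])
im,d=optics.snapshot("wrist"); cv2.imwrite("pics/w1.png",im); np.save("w1.npy",d)
for q in ["bar","needle","tab"]: print(q,[(np.round(x["at"]).tolist(),round(x["score"],2)) for x in optics.search_frame("wrist",q)[:3]])
P=cloud("wrist",d,p); x,y,z=P[...,0],P[...,1],P[...,2]
roi=(x>380)&(x<800)&(y>90)&(y<320)
for lo,hi,nm in [(44,56,"basetop"),(67,73,"dialtop"),(98,105,"bartop"),(114,122,"seat"),(125,154,"stem"),(156,164,"stemtop")]:
    q=P[roi&(z>lo)&(z<hi)]
    if len(q)<5: print(nm,len(q)); continue
    rc=cv2.minAreaRect(q[:,:2].astype(np.float32))
    print(nm,len(q),"rect",np.round(rc[0],1),np.round(rc[1],1),round(rc[2],1),"med",np.round(np.median(q,0),1),"min",np.round(q.min(0),1),"max",np.round(q.max(0),1))
E
```

```text
time: 2.25
tool_pos: [438.1, 324.0, 231.6]
tcp_rot: [180.0, -0.0, 90.0]
ft_force: [1.7, 1.0, -0.3]
finger_gap: 85.4
time: 2.75
tool_pos: [533.6, 213.5, 231.1]
tcp_rot: [-180.0, -0.0, 89.8]
ft_force: [-0.0, -0.2, 0.1]
finger_gap: 85.2
[533.57991132 213.487389   231.120555  ] [-1.79972563e+02 -9.33863423e-03  8.98279956e+01] 2.75 [ 1.66845516e+01  3.59648305e+00  8.94112635e+01  1.69165169e-02
  8.70158041e+01 -7.31443304e+01]
[452.89315501 213.20332337 373.80346236] [ 1.61650110e+02 -2.22107350e-02  8.98336866e+01]
bar [([498.0, 216.0, 101.0], 0.59), ([599.0, -2.0, 32.0], 0.19)]
needle [([608.0, 220.0, 74.0], 0.55), ([498.0, 214.0, 101.0], 0.2)]
tab [([513.0, 212.0, 44.0], 0.85)]
basetop 22756 rect [538.7 215. ] [249.3 130.3] 1.5 med [480.7 213.1  50.1] min [413.2 146.9  44.7] max [664.8 282.8  55.9]
dialtop 9385 rect [603.1 216.4] [110.8 110.4] 89.7 med [598.6 216.2  70.8] min [547.9 161.   67.1] max [658.3 271.8  73. ]
bartop 1958 rect [499.1 215.8] [97.9 21.4] 0.3 med [482.  213.7 102.9] min [450.2 205.  100.2] max [548.  226.5 105. ]
seat 472 rect [513.4 214.5] [21.3 25.6] 2.6 med [510.1 214.3 115.1] min [502.5 201.7 114. ] max [524.5 227.  121.9]
stem 114 rect [511.3 214.8] [7.8 3.4] 80.9 med [510.3 214.2 140.5] min [509.5 210.7 125.5] max [513.6 218.3 153.9]
stemtop 134 rect [513.4 214.1] [7.5 7.2] 88.7 med [512.9 214.1 160.8] min [509.8 210.4 156.3] max [517.  217.9 162.2]
```

View pics/w1.png

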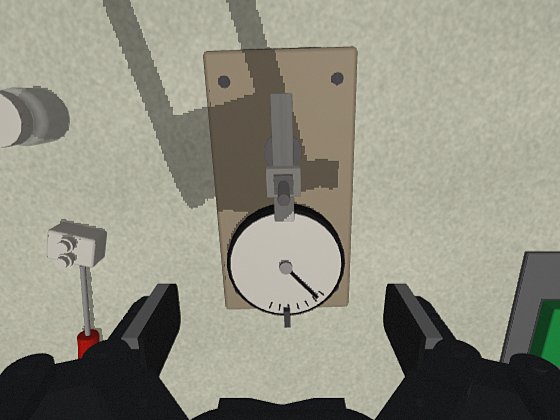

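The wrist view shows the stem at pixel (284,190), dial centre (286,267), needle tip (318,297) and tab (287,316). That puts the needle about 0.8 rad short, so three weights are likely needed. Going for w3 first.

```bash
python3 -m pendant '[[1,-44,10,0,0],[1,-44,10,0,0],[1,-44,10,0,0],[1,-44,10,0,0],[1,-44,10,0,0],[1,-44,10,0,0],[1,-44,10,0,0],[1,-44,10,0,0],[1,-44,9,0,0],[1,0,0,0,0]]' 30; python3 -m pendant '[[1,0,0,40,0],[1,0,0,40,0],[1,0,0,40,0],[1,0,0,20,0],[1,0,0,0,0],[1,0,0,0,0]]'
python3 - <<'E'
from h import *
s=r.sense();print(s["tool_pos"],s["tcp_rot"],s["time"])
p=cam("wrist"); im,d=optics.snapshot("wrist"); cv2.imwrite("pics/w2.png",im)
P=cloud("wrist",d,p); x,y,z=P[...,0],P[...,1],P[...,2]
m=(x>380)&(x<720)&(y>-260)&(y<-130)&(z>34)&(z<44)
k,lab=cv2.connectedComponents(m.astype(np.uint8))
for i in range(1,k):
    q=P[lab==i]
    if len(q)<100: continue
    rc=cv2.minAreaRect(q[:,:2].astype(np.float32)); print(" w",len(q),np.round(rc[0],1),np.round(rc[1],1),round(rc[2],1),np.round(np.nanmedian(q,0),1))
E
```

```text
time: 3.95
tool_pos: [622.1, -185.5, 230.8]
tcp_rot: [-180.0, 0.1, 89.8]
ft_force: [-0.7, -0.7, -0.3]
finger_gap: 85.8
time: 4.55
tool_pos: [622.3, -180.1, 91.9]
tcp_rot: [180.0, -0.0, 90.1]
ft_force: [0.3, 0.2, 0.9]
finger_gap: 85.3
[ 622.29658881 -180.14992029   91.94898471] [ 1.79997564e+02 -6.50025659e-03  9.00864786e+01] 4.55
 w 1977 [ 508.  -202.9] [22.7 19.2] 3.3 [ 508.  -202.8   38.1]
 w 1815 [ 506.8 -171.8] [21.3 19.1] 3.5 [ 507.  -172.    38.1]
 w 7620 [ 559.1 -188.1] [50.1 50. ] 89.6 [ 554.4 -188.3   38.1]
 w 5783 [ 622.2 -183.3] [50.4 50.1] 0.7 [ 616.9 -183.7   38.1]
```

View pics/w2.png

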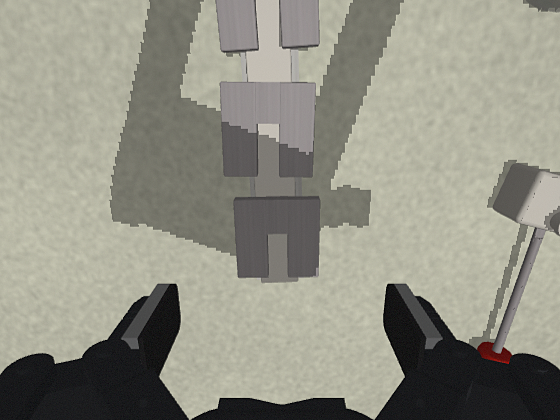

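The view shows w3 at about (277,238) with its slot facing +x, between the open fingers. I'll shift 3 mm in y, descend and close.

```bash
python3 -m pendant '[[1,-3,0,20,0],[1,0,0,30,0],[1,0,0,25,0],[1,0,0,4,0],[1,0,0,0,0],[0.3,0,0,0,0],[0.3,0,0,0,0],[0.3,0,0,0,0],[0.3,0,0,0,0],[0.3,0,0,0,0]]' 30;python3 -m pendant '[[0.3,0,0,0,0],[0.3,0,0,0,0]]'
```

```text
time: 5.6
tool_pos: [623.5, -184.9, 14.7]
tcp_rot: [179.8, 0.1, 90.0]
ft_force: [-1.3, 1.9, 5.7]
finger_gap: 49.4
time: 5.8
tool_pos: [623.5, -184.8, 14.6]
tcp_rot: [179.8, 0.1, 90.0]
ft_force: [-2.3, -0.6, 5.8]
finger_gap: 49.3
```

```bash
python3 -m pendant '[[0.3,0,0,-20,0],[0.3,0,0,-30,0],[0.3,0,0,-40,0],[0.3,0,0,-22,0]]'; python3 -m pendant '[[0.3,40,-19,0,0],[0.3,40,-19,0,0],[0.3,40,-19,0,0],[0.3,40,-19,0,0],[0.3,40,-19,0,0],[0.3,40,-19,0,0],[0.3,40,-19,0,0],[0.3,40,-19,0,0],[0.3,40,-19,0,0],[0.3,38,-19,0,0]]';python3 -m pendant '[[0.3,0,0,0,0],[0.3,0,0,0,0],[0.3,0,0,0,0],[0.3,0,0,0,0]]'
cat > look.py <<'E'
from h import *
import sys
s=r.sense();print(s["tool_pos"].round(1),s["tcp_rot"].round(2),round(s["time"],2),s["ft_force"].round(1))
p=cam("wrist"); im,d=optics.snapshot("wrist"); cv2.imwrite(f"pics/{sys.argv[1]}.png",im); np.save(f"{sys.argv[1]}.npy",d)
P=cloud("wrist",d,p); x,y,z=P[...,0],P[...,1],P[...,2]
t=s["tool_pos"]
m=(abs(x-t[0])<32)&(abs(y-t[1])<28)&(abs(z-t[2]-22)<14)
k,lab=cv2.connectedComponents(m.astype(np.uint8))
i=max(range(1,k),key=lambda i:(lab==i).sum()); q=P[lab==i]
zt=np.nanmedian(q[:,2]); q=q[abs(q[:,2]-zt)<2]
rc=cv2.minAreaRect(q[:,:2].astype(np.float32)); print("held",len(q),np.round(rc[0],1),np.round(rc[1],1),round(rc[2],1),"top z",round(zt,1))
# slot: front half y extent gap
f=q[q[:,0]>t[0]+5]; yy=np.sort(f[:,1]); g=np.diff(yy); j=g.argmax()
for a,b in [(2,8),(8,14),(14,20)]:
    f=q[(q[:,0]>t[0]+a)&(q[:,0]<t[0]+b)]; yy=np.sort(f[:,1]); g=np.diff(yy)
    if len(g): j=g.argmax(); print(" slot x+",a,"y",yy[j].round(1),yy[j+1].round(1),"mid",((yy[j]+yy[j+1])/2).round(2))
m=(abs(x-513)<20)&(abs(y-214)<12)&(z>float(sys.argv[2]))&(z<float(sys.argv[3])); q=P[m]
if len(q)>5:
    rc=cv2.minAreaRect(q[:,:2].astype(np.float32)); print("stemtop",len(q),np.round(rc[0],1),np.round(rc[1],1),np.round(np.median(q,0),1))
E
python3 look.py w3 154 165
```

```text
time: 6.2
tool_pos: [623.5, -185.0, 128.9]
tcp_rot: [179.7, 0.1, 90.0]
ft_force: [0.9, -0.4, -0.3]
finger_gap: 49.2
time: 7.2
tool_pos: [431.3, 215.3, 125.2]
tcp_rot: [179.9, -0.0, 90.0]
ft_force: [0.7, 0.7, -1.8]
finger_gap: 49.1
time: 7.6
tool_pos: [432.7, 212.6, 124.5]
tcp_rot: [180.0, 0.0, 89.9]
ft_force: [0.0, -0.0, -1.5]
finger_gap: 49.1
[432.7 212.6 124.5] [1.7998e+02 1.0000e-02 8.9890e+01] 7.6 [ 0.  -0.  -1.5]
held 12897 [430.9 212.4] [55.9 51.5] 89.0 top z 147.9
 slot x+ 2 y 206.1 218.2 mid 212.13
 slot x+ 8 y 206.0 217.9 mid 211.96
 slot x+ 14 y 205.9 218.0 mid 211.93
```

View pics/w3.png

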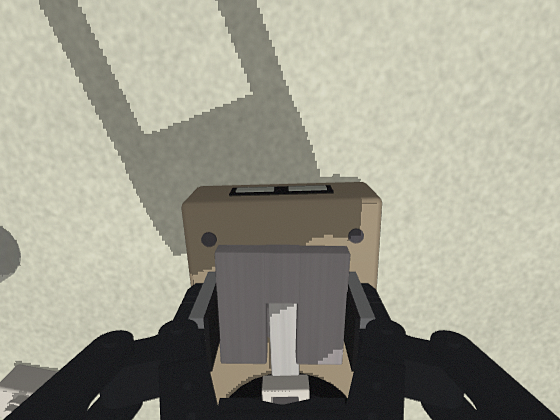

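The weight is held level with its slot mid at y 212.0. The stem is at y 214.1, so I'll shift +2 and slide in.

```bash
python3 -m pendant '[[0.3,2,15,0,0],[0.3,0,15,0,0],[0.3,0,12,0,0],[0.3,0,5,0,0],[0.3,0,0,0,0],[0.3,0,0,0,0],[0.3,0,0,0,0]]'; python3 -m pendant '[[0.3,0,5,0,0],[0.3,0,5,0,0],[0.3,0,5,0,0],[0.3,0,5,0,0],[0.3,0,5,0,0],[0.3,0,4,0,0],[0.3,0,0,0,0],[0.3,0,0,0,0],[0.3,0,0,0,0]]'; python3 -m pendant '[[0.3,0,1,0,0],[0.3,0,1,0,0],[0.3,0,0,0,0],[0.3,0,0,0,0]]'
```

```text
time: 8.35
tool_pos: [478.5, 215.6, 124.1]
tcp_rot: [-180.0, 0.0, 90.0]
ft_force: [-0.8, -0.0, -1.4]
finger_gap: 49.2
time: 9.25
tool_pos: [507.8, 215.6, 124.2]
tcp_rot: [-180.0, 0.0, 90.0]
ft_force: [-0.1, 0.4, -2.4]
finger_gap: 49.3
time: 9.65
tool_pos: [510.0, 215.7, 124.3]
tcp_rot: [180.0, -0.0, 90.0]
ft_force: [0.6, -0.6, -1.7]
finger_gap: 49.4
```

```bash
python3 -m pendant '[[0.3,-0.8,1,0,0],[0.3,0,1,0,0],[0.3,0,1,0,0],[0.3,0,0,0,0],[0.3,0,0,0,0]]'; python3 -m pendant '[[0.3,0,1,0,0],[0.3,0,0,0,0],[0.3,0,0,0,0]]'; python3 -m pendant '[[0.3,0,1,0,0],[0.3,0,0,0,0],[0.3,0,0,0,0]]'
```

```text
time: 10.15
tool_pos: [513.0, 214.8, 124.3]
tcp_rot: [-180.0, 0.0, 90.0]
ft_force: [0.7, -1.0, -1.6]
finger_gap: 49.7
time: 10.45
tool_pos: [514.0, 214.8, 124.3]
tcp_rot: [180.0, -0.0, 90.0]
ft_force: [0.0, -0.5, -1.6]
finger_gap: 49.3
time: 10.75
tool_pos: [515.0, 214.8, 124.3]
tcp_rot: [-180.0, 0.0, 90.0]
ft_force: [-0.2, -0.3, -1.6]
finger_gap: 49.7
```

```bash
for i in 1; do python3 -m pendant '[[0.3,0,1,0,0],[0.3,0,0,0,0],[0.3,0,0,0,0]]'; python3 -m pendant '[[0.3,0,1,0,0],[0.3,0,0,0,0],[0.3,0,0,0,0]]'; done; python3 look.py w4 154 165
```

```text
time: 11.05
tool_pos: [515.9, 214.8, 124.2]
tcp_rot: [-180.0, 0.0, 90.0]
ft_force: [-1.0, 0.4, -0.7]
finger_gap: 49.3
time: 11.35
tool_pos: [516.7, 214.8, 124.1]
tcp_rot: [-180.0, 0.0, 90.0]
ft_force: [-3.0, -0.0, -1.9]
finger_gap: 49.4
[516.7 214.8 124.1] [-1.7995e+02  1.0000e-02  9.0000e+01] 11.35 [-3.  -0.  -1.9]
held 12972 [514.8 214.7] [55.8 51.2] 89.3 top z 147.5
 slot x+ 2 y 208.3 220.5 mid 214.38
 slot x+ 8 y 208.2 220.2 mid 214.23
 slot x+ 14 y 208.2 220.2 mid 214.2
stemtop 541 [514.1 214.4] [8.  7.9] [512.6 214.2 160.1]
```

Contact is at about -3 N with the stem at y 214.4 and the slot at 214.3. I'll back off 0.7 mm and lower.

```bash
python3 -m pendant '[[0.3,0,-0.7,4,0],[0.3,0,0,5,0],[0.3,0,0,4,0],[0.3,0,0,3,0],[0.3,0,0,0,0],[0.3,0,0,0,0]]'; python3 -m pendant '[[0.3,0,0,1.5,0],[0.3,0,0,0,0],[0.3,0,0,0,0]]';  python3 -m pendant '[[0.3,0,0,1.5,0],[0.3,0,0,0,0],[0.3,0,0,0,0]]'; python3 -m pendant '[[0.3,0,0,1.5,0],[0.3,0,0,0,0],[0.3,0,0,0,0]]'; python3 look.py w5 154 165
```

```text
time: 12.0
tool_pos: [516.3, 214.7, 108.2]
tcp_rot: [-180.0, 0.0, 90.0]
ft_force: [-2.2, -0.7, -0.9]
finger_gap: 49.5
time: 12.3
tool_pos: [516.4, 214.8, 106.9]
tcp_rot: [180.0, 0.0, 90.0]
ft_force: [-3.1, -1.1, -0.1]
finger_gap: 49.5
time: 12.6
tool_pos: [516.4, 214.9, 105.3]
tcp_rot: [180.0, -0.0, 90.0]
ft_force: [-1.8, -0.0, -0.9]
finger_gap: 49.5
time: 12.9
tool_pos: [516.3, 214.8, 103.7]
tcp_rot: [-180.0, 0.0, 90.0]
ft_force: [-2.4, 0.0, -0.5]
finger_gap: 49.5
[516.3 214.8 103.7] [-180.      0.     89.99] 12.9 [-2.4  0.  -0.5]
held 12981 [514.5 214.8] [55.8 51.2] 89.4 top z 127.2
 slot x+ 2 y 208.3 220.5 mid 214.4
 slot x+ 8 y 208.3 220.3 mid 214.27
 slot x+ 14 y 208.2 220.2 mid 214.23
stemtop 473 [513.9 214.3] [8.2 8. ] [513.4 214.3 155.8]
```

```bash
python3 -m pendant '[[0.3,0,-0.7,0,0],[0.3,0,0,1,0],[0.3,0,0,1,0],[0.3,0,0,0,0],[0.3,0,0,0,0]]'; python3 -m pendant '[[0.7,0,0,0,0],[0.9,0,0,0,0],[1,0,0,0,0],[1,0,0,0,0],[1,0,0,0,0]]'; python3 look.py w6 140 165
```

```text
time: 13.45
tool_pos: [515.7, 214.9, 101.8]
tcp_rot: [180.0, -0.0, 90.0]
ft_force: [-0.2, 0.2, -0.7]
finger_gap: 48.9
time: 13.95
tool_pos: [515.7, 214.8, 101.9]
tcp_rot: [180.0, -0.0, 90.0]
ft_force: [-0.1, -0.5, 0.2]
finger_gap: 85.2
[515.7 214.8 101.9] [179.99  -0.    89.99] 13.95 [-0.1 -0.5  0.2]
held 12400 [513.7 214.5] [50.4 51. ] 89.5 top z 122.5
 slot x+ 2 y 208.2 220.5 mid 214.37
 slot x+ 8 y 208.2 220.3 mid 214.23
 slot x+ 14 y 208.1 220.3 mid 214.21
stemtop 1065 [513.2 214.3] [8.  8.9] [511.  214.2 151.8]
```

View pics/w6.png

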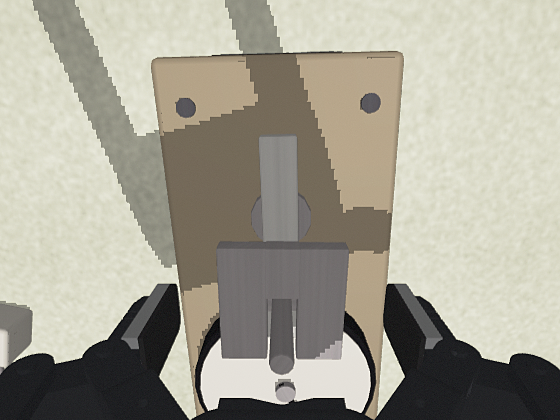

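w3 lies level on the seat, centred on the stem (513.7 against 513.2). Next is w2.

```bash
python3 -m pendant '[[1,0,0,-20,0],[1,0,0,-40,0],[1,0,0,-40,0],[1,0,0,0,0]]'; python3 -m pendant '[[1,-45,5,0,0],[1,-45,5,0,0],[1,-45,5,0,0],[1,-45,5,0,0],[1,-45,5,0,0],[1,-45,5,0,0],[1,-45,5,0,0],[1,-45,5,0,0],[1,-43,4.7,0,0],[1,0,0,0,0]]'; python3 -m pendant '[[1,0,0,40,0],[1,0,0,40,0],[1,0,0,40,0],[1,0,0,0,0],[1,0,0,0,0],[1,0,0,0,0]]'
python3 - <<'E'
from h import *
s=r.sense();print(s["tool_pos"],s["time"])
p=cam("wrist"); im,d=optics.snapshot("wrist"); cv2.imwrite("pics/w7.png",im)
P=cloud("wrist",d,p); x,y,z=P[...,0],P[...,1],P[...,2]
m=(x>380)&(x<720)&(y>-260)&(y<-130)&(z>34)&(z<44)
k,lab=cv2.connectedComponents(m.astype(np.uint8))
for i in range(1,k):
    q=P[lab==i]
    if len(q)<100: continue
    rc=cv2.minAreaRect(q[:,:2].astype(np.float32)); print(" w",len(q),np.round(rc[0],1),np.round(rc[1],1),round(rc[2],1))
E
```

```text
time: 14.4
tool_pos: [519.1, 216.0, 209.2]
tcp_rot: [179.4, -0.2, 90.0]
ft_force: [1.3, 0.6, 0.4]
finger_gap: 85.0
time: 15.4
tool_pos: [559.8, -193.4, 201.2]
tcp_rot: [-180.0, 0.1, 89.7]
ft_force: [-1.2, 0.8, -0.0]
finger_gap: 85.6
time: 16.0
tool_pos: [562.1, -188.6, 84.7]
tcp_rot: [179.8, 0.1, 90.0]
ft_force: [0.4, 0.1, 0.9]
finger_gap: 85.5
[ 562.05337829 -188.63868866   84.73969412] 16.0
 w 1621 [ 446.7 -206.8] [17.1 19.2] 0.9
 w 1585 [ 446.6 -175.7] [16.5 18.9] 0.4
 w 8457 [ 493.4 -188.2] [50.2 50.1] 3.6
 w 6264 [ 559.3 -188.1] [50.1 51.3] 89.6
```

```bash
python3 -m pendant '[[1,0.4,-0.5,25,0],[1,0,0,25,0],[1,0,0,14,0],[1,0,0,4,0],[1,0,0,0,0],[0.3,0,0,0,0],[0.3,0,0,0,0],[0.3,0,0,0,0],[0.3,0,0,0,0],[0.3,0,0,0,0]]' 30;python3 -m pendant '[[0.3,0,0,0,0],[0.3,0,0,0,0]]'; python3 -m pendant '[[0.3,0,0,-20,0],[0.3,0,0,-30,0],[0.3,0,0,-40,0],[0.3,0,0,-21,0]]'
```

```text
time: 17.05
tool_pos: [560.7, -188.2, 15.2]
tcp_rot: [179.9, 0.0, 90.0]
ft_force: [-0.9, -0.1, 6.6]
finger_gap: 49.3
time: 17.25
tool_pos: [560.7, -188.2, 15.2]
tcp_rot: [179.9, 0.0, 90.0]
ft_force: [-0.9, 1.1, 6.2]
finger_gap: 49.1
time: 17.65
tool_pos: [561.1, -188.3, 128.5]
tcp_rot: [179.8, 0.1, 90.0]
ft_force: [0.5, -1.2, -0.9]
finger_gap: 49.2
```

```bash
python3 -m pendant '[[0.3,40.3,-12.6,0,0],[0.3,40.3,-12.6,0,0],[0.3,40.3,-12.6,0,0],[0.3,40.3,-12.6,0,0],[0.3,40.3,-12.6,0,0],[0.3,40.3,-12.6,0,0],[0.3,40.3,-12.6,0,0],[0.3,40.3,-12.6,0,0],[0.3,40.3,-12.6,0,0],[0.3,40.3,-12.6,0,0]]';python3 -m pendant '[[0.3,0,0,0,0],[0.3,0,0,0,0],[0.3,0,15,0,0],[0.3,0,15,0,0],[0.3,0,10,0,0],[0.3,0,0,0,0],[0.3,0,0,0,0],[0.3,0,0,0,0],[0.3,0,0,0,0]]'; python3 look.py w8 145 165
```

```text
time: 18.65
tool_pos: [433.0, 216.8, 125.0]
tcp_rot: [180.0, -0.0, 90.0]
ft_force: [0.8, -0.1, -1.7]
finger_gap: 49.4
time: 19.55
tool_pos: [473.4, 215.1, 124.7]
tcp_rot: [-180.0, 0.0, 90.0]
ft_force: [0.2, -0.1, -1.4]
finger_gap: 49.3
[473.4 215.1 124.7] [-1.7998e+02  1.0000e-02  8.9990e+01] 19.55 [ 0.2 -0.1 -1.4]
held 12755 [471.8 215. ] [55.9 51. ] 89.5 top z 147.6
 slot x+ 2 y 208.6 220.8 mid 214.69
 slot x+ 8 y 208.5 220.8 mid 214.65
 slot x+ 14 y 208.5 220.6 mid 214.51
stemtop 539 [503.6 214.1] [21.1 23.8] [509.6 214.5 147.9]
```

```bash
python3 -m pendant '[[0.3,-0.3,6,5,0],[0.3,0,8,0,0],[0.3,0,8,0,0],[0.3,0,8,0,0],[0.3,0,6,0,0],[0.3,0,3,0,0],[0.3,0,0,0,0],[0.3,0,0,0,0],[0.3,0,0,0,0]]'; python3 -m pendant '[[0.3,0,1,0,0],[0.3,0,1,0,0],[0.3,0,0,0,0],[0.3,0,0,0,0]]'; python3 -m pendant '[[0.3,0,1,0,0],[0.3,0,0,0,0],[0.3,0,0,0,0]]';python3 -m pendant '[[0.3,0,1,0,0],[0.3,0,0,0,0],[0.3,0,0,0,0]]'
```

```text
time: 20.5
tool_pos: [512.6, 214.9, 119.8]
tcp_rot: [-180.0, 0.0, 90.0]
ft_force: [-0.3, 0.6, -0.5]
finger_gap: 49.4
time: 20.9
tool_pos: [514.8, 215.0, 119.8]
tcp_rot: [180.0, -0.0, 90.0]
ft_force: [0.0, -0.6, -0.7]
finger_gap: 49.6
time: 21.2
tool_pos: [515.6, 214.9, 119.7]
tcp_rot: [-180.0, 0.0, 90.0]
ft_force: [-0.9, -0.6, -1.4]
finger_gap: 49.3
time: 21.5
tool_pos: [516.5, 214.9, 119.6]
tcp_rot: [-180.0, 0.0, 90.0]
ft_force: [-3.3, 0.8, -1.2]
finger_gap: 49.1
```

```bash
python3 -m pendant '[[0.3,0,-1.2,3,0],[0.3,0,0,4,0],[0.3,0,0,3,0],[0.3,0,0,1,0],[0.3,0,0,0,0],[0.3,0,0,0,0]]'; python3 -m pendant '[[0.3,0,0,1.5,0],[0.3,0,0,1.5,0],[0.3,0,0,0,0],[0.3,0,0,0,0]]'; python3 look.py w9 140 165
```

```text
time: 22.1
tool_pos: [515.7, 214.8, 108.9]
tcp_rot: [180.0, 0.0, 90.0]
ft_force: [-1.5, -2.0, -0.0]
finger_gap: 49.2
time: 22.5
tool_pos: [515.7, 214.8, 105.8]
tcp_rot: [180.0, 0.0, 90.0]
ft_force: [-1.3, -0.9, 0.5]
finger_gap: 49.4
[515.7 214.8 105.8] [1.7999e+02 1.0000e-02 8.9990e+01] 22.5 [-1.3 -0.9  0.5]
held 12856 [514.2 214.7] [55.9 51.5] 89.3 top z 128.7
 slot x+ 2 y 208.3 220.5 mid 214.41
 slot x+ 8 y 208.3 220.3 mid 214.28
 slot x+ 14 y 208.2 220.3 mid 214.23
stemtop 526 [513.5 214.4] [8.  8.3] [512.2 214.2 145. ]
```

```bash
python3 -m pendant '[[0.3,0,-0.3,1,0],[0.3,0,0,0.5,0],[0.3,0,0,0,0],[0.7,0,0,0,0],[0.9,0,0,0,0],[1,0,0,0,0],[1,0,0,0,0],[1,0,0,0,0]]'; python3 look.py w10 135 165;  python3 -m pendant '[[1,0,0,-20,0],[1,0,0,-40,0],[1,0,0,-40,0],[1,0,10,-20,0],[1,0,10,0,0],[1,0,0,0,0],[1,0,0,0,0]]'; python3 look.py w11 135 165
```

```text
time: 23.35
tool_pos: [515.3, 215.0, 104.3]
tcp_rot: [180.0, -0.0, 90.0]
ft_force: [0.2, -0.3, -0.0]
finger_gap: 85.4
[515.3 215.  104.3] [ 1.8e+02 -1.0e-02  9.0e+01] 23.35 [ 0.2 -0.3 -0. ]
held 12354 [513.6 216. ] [50.1 51.5] 89.4 top z 124.7
 slot x+ 2 y 210.0 222.0 mid 216.0
 slot x+ 8 y 209.5 222.1 mid 215.8
 slot x+ 14 y 209.8 221.8 mid 215.83
stemtop 882 [513.1 214.3] [7.8 8.8] [511.  214.4 146.5]
time: 24.1
tool_pos: [534.4, 214.6, 222.2]
tcp_rot: [-179.8, 0.0, 90.0]
ft_force: [0.2, -0.0, 0.4]
finger_gap: 85.3
[534.4 214.6 222.2] [-1.7982e+02  5.0000e-02  8.9970e+01] 24.1 [ 0.2 -0.   0.4]Traceback (most recent call last):
  File "look.py", line 9, in <module>
    i=max(range(1,k),key=lambda i:(lab==i).sum()); q=P[lab==i]
ValueError: max() iterable argument is empty
```

View pics/w11.png

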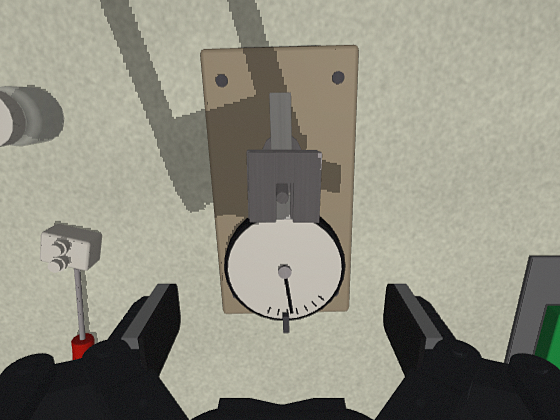

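```bash
cat > nd.py <<'E'
from h import *
def meas(im,P,dbg):
    x,y,z=P[...,0],P[...,1],P[...,2]
    roi=(x>530)&(x<680)&(y>150)&(y<280)
    g=cv2.cvtColor(im,cv2.COLOR_BGR2GRAY)
    br=roi&(z>67)&(z<74)&(g>170); q=P[br]
    c,rad=cv2.minEnclosingCircle(q[:,:2].astype(np.float32)); c=np.array(c)
    rr=np.hypot(x-c[0],y-c[1])
    hub=roi&(rr<15)&(g<185); h=P[hub]
    nd=roi&(rr>10)&(rr<36)&(g<110)&(z>66); n=P[nd]
    tab=roi&(rr>57)&(rr<75)&(g<110)&(z>60)&(y>c[1]-25)&(y<c[1]+25)&(x>c[0]); t=P[tab]
    print("disc",c.round(1),round(rad,1),"hub",np.median(h,0).round(1) if len(h) else None,"needle",len(n),n[:,2].mean().round(1),"tab",len(t),np.median(t,0).round(1),t[:,1].min().round(1),t[:,1].max().round(1))
    nm=n[:,:2]-c; _,_,V=np.linalg.svd(n[:,:2]-n[:,:2].mean(0)); v=V[0]*np.sign(V[0]@nm.mean(0))
    an=np.arctan2(v[1],v[0]); am=np.arctan2(*(nm.mean(0)[::-1])); tt=np.median(t[:,:2],0)-c; at=np.arctan2(tt[1],tt[0])
    print("needle dir",an.round(3),"mean dir",am.round(3),"tab",at.round(3),"-> est", (0.84-(an-at)).round(3),(0.84-(am-at)).round(3), "vs world x yaw 0.012:",(0.84-(an-0.012)).round(3))
if __name__=="__main__":
    import sys
    p=cam("wrist"); im,d=optics.snapshot("wrist"); cv2.imwrite(f"pics/{sys.argv[1]}.png",im)
    P=cloud("wrist",d,p); meas(im,P,0)
    x,y,z=P[...,0],P[...,1],P[...,2]
    m=(abs(x-513)<28)&(abs(y-214)<32)&(z>112)&(z<135); q=P[m]
    rc=cv2.minAreaRect(q[:,:2].astype(np.float32)); print("stack",np.round(rc[0],1),np.round(rc[1],1),round(rc[2],1),"z",np.percentile(q[:,2],[5,50,95]).round(1))
    A=np.c_[q[:,:2]-q[:,:2].mean(0),np.ones(len(q))]; print("tilt",np.linalg.lstsq(A,q[:,2],rcond=None)[0].round(3))
    m=(abs(x-513)<8)&(abs(y-214)<8)&(z>138); print("stem top z",np.nanpercentile(z[m],80).round(1))
    print(r.sense()["time"])
    im=cv2.imread("pics/w1.png"); d=np.load("w1.npy"); p1=dict(p); p1["eye"]=np.array([452.893,213.203,373.803]); p1["orientation"]=np.array([161.65011,-0.02221,89.83369])
    print("initial:"); meas(im,cloud("wrist",d,p1),0)
E
python3 nd.py w12
```

```text
disc [603.2 216.8] 52.0 hub [602.8 217.2  76. ] needle 87 75.0 tab 28 [663.  217.9  78.1] 215.5 220.3
needle dir 0.168 mean dir 0.147 tab 0.018 -> est 0.69 0.711 vs world x yaw 0.012: 0.684
stack [513.6 215.3] [51.7 50.4] 89.4 z [117.9 124.8 126. ]
tilt [6.00000e-03 1.00000e-02 1.24366e+02]
stem top z 149.1
24.2
initial:
disc [603.1 216.6] 51.7 hub [603.  217.1  76. ] needle 89 75.1 tab 26 [663.4 218.1  77.8] 215.2 221.1
needle dir 0.757 mean dir 0.778 tab 0.026 -> est 0.108 0.088 vs world x yaw 0.012: 0.095
```

Needle reads about 0.70, and the 12 mm sink agrees (0.1 + 0.6). That is short of the tab, so a third weight (w1) is needed.

```bash
python3 -m pendant '[[1,-45,-4.5,0,0],[1,-45,-4.5,0,0],[1,-45,-4.5,0,0],[1,-45,-4.5,0,0],[1,-45,-4.5,0,0],[1,-45,-4.5,0,0],[1,-45,-4.5,0,0],[1,-45,-4.5,0,0],[1,-43,-4.5,0,0],[1,0,0,0,-3.5]]'; python3 -m pendant '[[1,0,0,40,0],[1,0,0,40,0],[1,0,0,40,0],[1,0,0,15,0],[1,0,0,0,0],[1,0,0,0,0],[1,0,0,0,0]]'
python3 - <<'E'
from h import *
s=r.sense();print(s["tool_pos"],s["tcp_rot"],s["time"])
p=cam("wrist"); im,d=optics.snapshot("wrist"); cv2.imwrite("pics/w13.png",im)
P=cloud("wrist",d,p); x,y,z=P[...,0],P[...,1],P[...,2]
m=(x>380)&(x<720)&(y>-260)&(y<-130)&(z>34)&(z<44)
k,lab=cv2.connectedComponents(m.astype(np.uint8))
for i in range(1,k):
    q=P[lab==i]
    if len(q)<100: continue
    rc=cv2.minAreaRect(q[:,:2].astype(np.float32)); print(" w",len(q),np.round(rc[0],1),np.round(rc[1],1),round(rc[2],1))
E
```

```text
time: 25.2
tool_pos: [492.9, -192.5, 223.0]
tcp_rot: [-179.9, 0.0, 93.2]
ft_force: [0.5, 1.1, 0.5]
finger_gap: 85.4
time: 25.9
tool_pos: [496.4, -188.8, 91.9]
tcp_rot: [179.8, 0.1, 93.5]
ft_force: [0.3, 0.5, 0.8]
finger_gap: 85.5
[ 496.43963978 -188.80293482   91.91701161] [1.79802612e+02 1.13834606e-01 9.34994135e+01] 25.9
 w 7770 [ 429.8 -191.4] [50.2 50. ] 1.1
 w 5901 [ 493.2 -188.2] [50.5 50. ] 3.5
```

```bash
python3 -m pendant '[[1,0.4,-0.8,25,0],[1,0,0,30,0],[1,0,0,16,0],[1,0,0,4,0],[1,0,0,0,0],[0.3,0,0,0,0],[0.3,0,0,0,0],[0.3,0,0,0,0],[0.3,0,0,0,0],[0.3,0,0,0,0]]' 30;python3 -m pendant '[[0.3,0,0,0,0],[0.3,0,0,0,0]]'; python3 -m pendant '[[0.3,0,0,-20,0],[0.3,0,0,-30,0],[0.3,0,0,-40,0],[0.3,0,0,-21,0],[0.3,0,0,0,3.5],[0.3,0,0,0,0]]'
```

```text
time: 26.95
tool_pos: [495.0, -188.3, 15.8]
tcp_rot: [179.9, 0.1, 93.5]
ft_force: [-1.7, -0.2, 5.4]
finger_gap: 49.1
time: 27.15
tool_pos: [495.0, -188.3, 15.9]
tcp_rot: [179.9, 0.1, 93.5]
ft_force: [-1.3, 0.5, 5.8]
finger_gap: 49.3
time: 27.75
tool_pos: [494.7, -188.1, 126.8]
tcp_rot: [179.9, 0.1, 89.9]
ft_force: [-1.0, -0.4, -2.4]
finger_gap: 49.6
```

```bash
python3 -m pendant '[[0.3,40.3,-6.2,0,0],[0.3,40.3,-6.2,0,0],[0.3,40.3,-6.2,0,0],[0.3,40.3,-6.2,0,0],[0.3,40.3,-6.2,0,0],[0.3,40.3,-6.2,0,0],[0.3,40.3,-6.2,0,0],[0.3,40.3,-6.2,0,0],[0.3,40.3,-6.2,0,0],[0.3,40.3,-6.2,0,0]]';python3 -m pendant '[[0.3,0,0,0,0],[0.3,0,0,0,0],[0.3,0,15,0,0],[0.3,0,15,0,0],[0.3,0,10,5,0],[0.3,0,0,0,0],[0.3,0,0,0,0],[0.3,0,0,0,0],[0.3,0,0,0,0]]'; python3 look.py w14 141 152
```

```text
time: 28.75
tool_pos: [430.8, 216.7, 124.6]
tcp_rot: [-179.9, 0.0, 90.1]
ft_force: [0.7, 0.2, -2.0]
finger_gap: 49.5
time: 29.65
tool_pos: [471.7, 215.0, 120.4]
tcp_rot: [-180.0, 0.0, 90.0]
ft_force: [-0.2, -0.1, -1.0]
finger_gap: 49.7
[471.7 215.  120.4] [-180.      0.     89.99] 29.65 [-0.2 -0.1 -1. ]
held 12671 [469.9 215.1] [51.6 55.9] 0.2 top z 142.6
 slot x+ 2 y 208.5 220.7 mid 214.58
 slot x+ 8 y 208.4 220.8 mid 214.6
 slot x+ 14 y 208.6 220.5 mid 214.58
stemtop 337 [503.6 214. ] [21.2 23.9] [510.  214.4 143.9]
```

```bash
python3 -m pendant '[[0.3,-0.2,7,0,0],[0.3,0,8,0,0],[0.3,0,8,0,0],[0.3,0,8,0,0],[0.3,0,6,0,0],[0.3,0,4,0,0],[0.3,0,0,0,0],[0.3,0,0,0,0],[0.3,0,0,0,0]]'; python3 -m pendant '[[0.3,0,1,0,0],[0.3,0,1,0,0],[0.3,0,0,0,0],[0.3,0,0,0,0]]'; python3 -m pendant '[[0.3,0,1,0,0],[0.3,0,0,0,0],[0.3,0,0,0,0]]';python3 -m pendant '[[0.3,0,0.7,0,0],[0.3,0,0,0,0],[0.3,0,0,0,0]]'
```

```text
time: 30.6
tool_pos: [512.8, 215.1, 120.3]
tcp_rot: [-180.0, 0.0, 90.0]
ft_force: [-0.5, 1.1, -1.2]
finger_gap: 49.3
time: 31.0
tool_pos: [515.0, 215.1, 120.3]
tcp_rot: [-180.0, -0.0, 90.0]
ft_force: [0.7, -0.2, -1.5]
finger_gap: 49.2
time: 31.3
tool_pos: [515.9, 215.1, 120.2]
tcp_rot: [-180.0, 0.0, 90.0]
ft_force: [-1.0, -0.2, -1.3]
finger_gap: 49.7
time: 31.6
tool_pos: [516.4, 215.1, 120.1]
tcp_rot: [-180.0, 0.0, 90.0]
ft_force: [-2.6, 0.4, -1.3]
finger_gap: 49.3
```

```bash
python3 -m pendant '[[0.3,-0.3,-1.2,3,0],[0.3,0,0,3,0],[0.3,0,0,3,0],[0.3,0,0,1.5,0],[0.3,0,0,1.5,0],[0.3,0,0,1,0],[0.3,0,0,0,0],[0.3,0,0,0,0]]'; python3 look.py w15 135 152; python3 -m pendant '[[0.3,0,-0.2,0.5,0],[0.3,0,0,0,0],[0.7,0,0,0,0],[0.9,0,0,0,0],[1,0,0,0,0],[1,0,0,0,0],[1,0,0,0,0]]'; python3 -m pendant '[[1,0,0,-20,0],[1,0,0,-40,0],[1,0,0,-40,0],[1,0,10,-15,0],[1,0,10,0,0],[1,0,0,0,0],[1,0,0,0,0],[1,0,0,0,0],[1,0,0,0,0]]'; python3 nd.py w16
```

```text
time: 32.4
tool_pos: [515.6, 214.9, 107.5]
tcp_rot: [180.0, -0.0, 90.0]
ft_force: [-0.7, 1.7, 1.1]
finger_gap: 49.3
[515.6 214.9 107.5] [ 1.7998e+02 -1.0000e-02  8.9990e+01] 32.4 [-0.7  1.7  1.1]
held 12763 [513.9 214.9] [51.4 55.9] 0.0 top z 129.8
 slot x+ 2 y 208.3 220.5 mid 214.44
 slot x+ 8 y 208.3 220.6 mid 214.45
 slot x+ 14 y 208.5 220.4 mid 214.45
stemtop 40 [513.4 214. ] [6.6 6.1] [513.  214.4 135.2]
time: 33.15
tool_pos: [515.2, 214.7, 106.6]
tcp_rot: [-180.0, 0.0, 90.0]
ft_force: [-0.4, 0.0, -0.1]
finger_gap: 85.4
time: 34.05
tool_pos: [534.4, 214.6, 220.3]
tcp_rot: [-179.9, 0.0, 90.0]
ft_force: [-0.0, -0.5, -0.1]
finger_gap: 85.6
disc [603.4 216.5] 52.1 hub [603.1 215.5  76. ] needle 92 74.9 tab 30 [662.4 217.9  78.1] 215.6 220.3
needle dir -0.196 mean dir -0.188 tab 0.025 -> est 1.061 1.052 vs world x yaw 0.012: 1.048
stack [513.6 215.3] [56.1 54.4] 85.1 z [118.  125.9 127.1]
tilt [ 1.50000e-02 -9.00000e-03  1.25189e+02]
stem top z 142.6
34.1
initial:
disc [603.1 216.6] 51.7 hub [603.  217.1  76. ] needle 89 75.1 tab 26 [663.4 218.1  77.8] 215.2 221.1
needle dir 0.757 mean dir 0.778 tab 0.026 -> est 0.108 0.088 vs world x yaw 0.012: 0.095
```

View pics/w16.png

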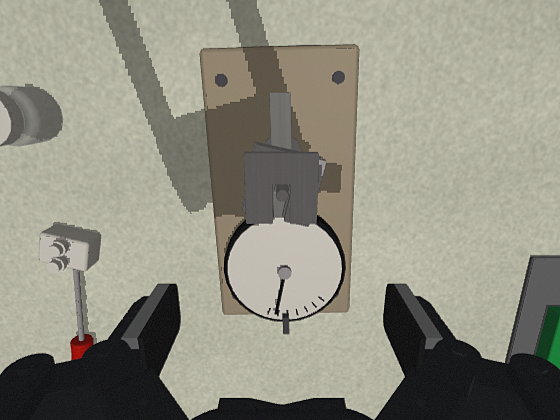

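The needle is past the tab, the top weight is level, and a lower weight is twisted in yaw but still around the stem. I'll do one last stillness check and hand in.

```bash
python3 -m pendant '[[1,0,0,-30,0],[1,0,0,0,0],[1,0,0,0,0],[1,0,0,0,0],[1,0,0,0,0],[1,0,0,0,0]]'; python3 nd.py w17 | head -6
python3 - <<'E'
from h import *
im,d=optics.snapshot("side"); P=cloud("side",d); x,y,z=P[...,0],P[...,1],P[...,2]
m=(x>380)&(x<720)&(y>-260)&(y<-130)&(z>33)&(z<47)
k,lab=cv2.connectedComponents(m.astype(np.uint8))
for i in range(1,k):
    q=P[lab==i]
    if len(q)>40: print("w on bar",cv2.minAreaRect(q[:,:2].astype(np.float32)))
m=(abs(x-512)<40)&(abs(y-212)<40)&(z>99)&(z<128); q=P[m]; print(len(q),np.percentile(q[:,2],[1,10,50,99]))
cv2.imwrite("pics/s2.png",cv2.resize(im[100:220,160:320],None,fx=4,fy=4,interpolation=cv2.INTER_CUBIC))
E
```

```text
time: 34.7
tool_pos: [534.9, 214.7, 250.9]
tcp_rot: [-179.9, 0.0, 90.0]
ft_force: [0.0, 0.8, 0.5]
finger_gap: 85.3
disc [603.3 216.5] 51.9 hub [602.9 215.7  75.7] needle 81 74.9 tab 29 [663.1 218.8  78.3] 215.8 220.9
needle dir -0.195 mean dir -0.189 tab 0.039 -> est 1.074 1.068 vs world x yaw 0.012: 1.047
stack [513.1 215.2] [56.1 53.5] 85.1 z [118.1 125.8 127.1]
tilt [ 1.80000e-02 -1.10000e-02  1.25184e+02]
stem top z 142.6
34.75
w on bar ((428.9126281738281, -192.9575653076172), (49.91879653930664, 52.360198974609375), 0.46795520186424255)
482 [101.18600993 106.62077955 123.20884829 126.97821743]
```

View pics/s2.png

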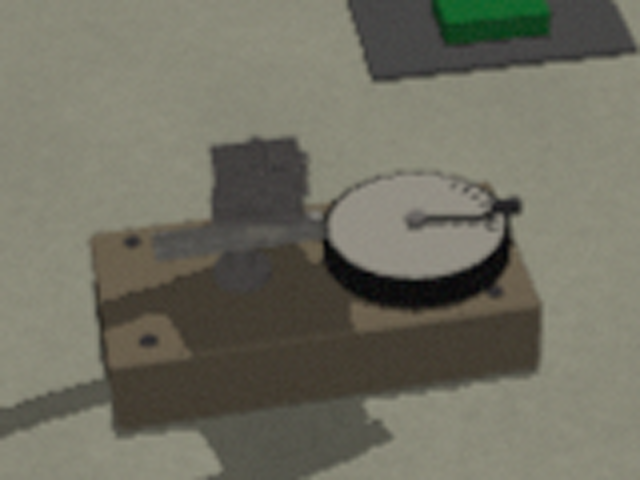

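The stack is level and steady, the needle is past the tab, and w0 is still on the bar at its starting place. Handing in.

```bash
python3 -c "from bench import hand_in; print(hand_in())"
```

```text
the job is handed in; nothing more can be done
None
```

I put three weights (w3, w2, then w1) on the hanger one at a time and left w0 on the bar. The job was handed in at about 35 s; the interface gives no verdict.

- **Stem contact:** I pushed each slot gently onto the stem until it touched; the highest force I read was about 3.3 N.
- **Needle:** It read about 0.1 rad empty and about 0.70 rad after two weights, so a third was needed. With three it read about 1.05 rad, past the tab at 0.84, and was the same in two looks 0.65 s apart.
- **Stack:** The top weight tilts about 0.02 rad (limit 0.09) and sits centred on the stem. The stem's sink, about 18 mm in all, agrees with the needle reading.
- **Unused weight and gripper:** w0 is within about 1 mm of where it started. The gripper is clear.

**Less certain:**
- One of the lower weights has twisted a little around the stem. I could only judge that the two lower weights are level from the top one.
- I did not measure the bystanders again at the end. The jar and the fitting block looked unmoved in the last wrist pictures, and I never went near any of them.

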